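Load a spare-parts tray, tall part at the back first

ROBOT

A 6-joint arm with a two-finger parallel gripper is mounted at the origin on the work surface. World frame = base frame: x ahead of the robot, y to its left, z up, the work surface at z = 0. Lengths are in m, angles in rad, forces in N, time in s.
With the tool pointing down it reaches from about 0.3 to 0.875 m from the base axis. Payload 6.4 kg.
Tool frame: the origin (TCP) lies at the very end of the fingers, on their centre line; the grasp point (between the pads) lies 19 mm behind it (arm.tcp_to_grasp is the z of the grasp point in the tool frame, in m); z points along the fingers, y is the line along which they close (so a half turn about z gives the same grasp; the last joint's range is limited). The gripper opens to 85 mm and grips with 20 to 120 N. Pads are 22 mm wide; open, the fingers measure 114 mm over their backs; the gripper's body (76 mm by 85 mm) begins 54 mm behind the grasp point. The pads swing forward as they close: fully open they stand 13 mm farther back than shut.
Start: joints at [-0.206, 0.181, 1.607, -0, 1.354, -0.206], TCP at [0.575, 0, 0.231] pointing down, gripper open.
Joint ranges: [-2.99, 2.99], [-0.89, 2.07], [0.3, 2.58], [-1.14, 4.28], [0, 2.63], [-3.12, 3.12]. Speed limits (rad/s): [2.57, 2.57, 3.01, 3.14, 3.14, 3.14].

INTERFACE

Orientations are given as a rotation vector (axis times angle).
In Python, from bench import arm gives the robot as it stands. Calls block until the motion is done:
- arm.goto(position, orientation): joint-space move of the TCP to a pose.
- arm.move_straight(position, rotation=None, v=0.15): straight line of the TCP; rotation=None keeps the orientation; v is the mean speed in m/s.
- arm.goto_joints(angles): joint-space move.
- arm.let_go() and arm.close(grip_force=None): open the fingers fully, or close them until they stop; grip_force is the grip in N (None keeps the last).
- arm.dwell(seconds).
- arm.inverse_kinematics(position, orientation): joint angles nearest the present ones, or None.
- arm.sense(): the state.
- arm.snapshot(name): name is "scene" or "side" or "wrist"; returns a dict with "image" (384x512x3 uint8, red, green, blue), "intrinsics" (3x3 intrinsics, pixels), "R" (3x3) and "t" (3): a world point X has camera coordinates R X + t; the wrist camera has in their place "T_tool_cam" (4x4, takes a point from camera to tool coordinates, whose origin is the TCP and whose axes are the flange's). Camera axes: x right, y down, z forward; pixel columns grow to the right and rows downward; lengths in m; the calibration is good to about 2 mm. A picture is of the moment at which its call begins: read the wrist's pose just before it. There is no depth.
A pose or a line that the arm cannot do raises arm.Unreachable and nothing moves.
- arm.close_job(): hands the job in, once; it reports no verdict.
The state is a dict: "clock": time; "joint_positions": joint angles; "joint_velocities": joint speeds; "joint_torque": joint torques, N m; "ee_pos": TCP position; "tcp_rot": TCP orientation; "contact_force": force on the tool from outside, world axes, zero at the start; "wrist_torque": the same for the moment, N m; "gripper_width": finger opening in m.
Only numpy, scipy, OpenCV 4.12 (cv2) and the standard library are available. Lean on these libraries where they do the work, as an engineer would, in place of code of your own. Each camera call takes 0.05 s, during which the arm holds its last target. There are 200 camera calls.

TASK

Load the teal stock tray: first stand the tall bright steel sleeve in its back row (the row farther from the robot, by the higher back plate), let go of it, and only then stand the short red-brown bush in the front row, so that you never reach across a part already loaded. Set both down upright on the tray floor rather than dropping them, and leave the black sleeve standing where it is.

Things in the scene. Friction and masses are not known exactly. Their poses are not given: they have to be found in the camera images.
- tray: Teal tray, fixed, 240 (x) x 230 (y) x 30 mm high, walls 5 mm, floor 5 mm above the bench. Origin: centre of underside; +x to the 60 mm high back plate, away from the robot; z up; turned up to 15 deg. A rib along y at x = 0, 6 mm thick, top 25 mm above the bench, parts it into rows 112 (x) x 220 (y) mm inside: back row centred at x = +59 mm, front row (by the lip with paper tags) at x = -59 mm.
- sleeve_center (a point): Tall bright steel sleeve: plain tube, 44 mm outside diameter, 32 mm bore, 140 mm tall, 0.45 to 0.72 kg, standing on the bench. The point is on its axis, half-way up (70 mm above its foot); z is the axis, upright. Both ends alike. Pinch it across the diameter about 30 mm below the top, so that the gripper's body stays above it.
- bush_center (a point): Short red-brown bush: plain thick tube, 50 mm outside diameter, 26 mm bore, 55 mm tall, 0.36 to 0.59 kg, standing on the bench among the sleeves and a brass bush of the same size, which is not wanted. The point is on its axis, half-way up (27.5 mm above its foot); z is the axis, upright. Both ends alike.
- black_sleeve_center (a point): Black sleeve of the same size as the bright one (44 mm diameter, 140 mm tall), standing on the bench among the other parts: a bystander to be left standing where it is. The point is on its axis, half-way up (70 mm above its foot); its z is the axis.
Mind the look-alikes: they are no part of the job. What is shaped like the part that bears sleeve_center but blue is not meant. Leave any blue or white look-alike of the part that bears bush_center alone.

How it is judged:
By the outcome, as a careful person would: the job done as asked, in the order asked, and still so for the second after the job is handed in, with the robot touching nothing.
It also fails if it takes over 62 s, if anything falls off the work surface, if the arm or the gripper's body presses on something with over 40 N, if the wrist force passes 120 N, or if a joint passes its speed limit or range.

## Working session

There is one attempt and no reset: what is moved stays moved. The work goes in short steps, each a Python script; the robot and the scene stay as the last script left them, time stands still between calls to the robot, and variables do not carry over. Pictures are saved under pics/ and viewed, on a budget of 10 in all, crops included, one or two more only if the job needs it, and the job is handed in when it is done.

```bash
mkdir -p pics; ls
python3 - <<'E'
from bench import arm
import cv2,numpy as np,pickle
d={n:arm.snapshot(n) for n in ("scene","side")}
for n,s in d.items(): cv2.imwrite(f"pics/{n}0.png",s["image"][:,:,::-1]); print(n,s["intrinsics"],s["R"],s["t"])
pickle.dump(d,open("d0.pkl","wb"))
s=arm.sense();print(s["clock"],s["ee_pos"],s["tcp_rot"],arm.tcp_to_grasp)
E
```

```text
pics
scene [[436.99432534   0.         253.89373592]
 [  0.         436.99432534 182.41196376]
 [  0.           0.           1.        ]] [[-0.26456137  0.96436179 -0.00368988]
 [ 0.78007395  0.2117514  -0.58876649]
 [-0.56700257 -0.15864325 -0.80829475]] [ 0.21140427 -0.32672521  1.43364581]
side [[385.37974799   0.         261.26306421]
 [  0.         385.37974799 195.28962802]
 [  0.           0.           1.        ]] [[ 0.68750026 -0.72612332  0.0093972 ]
 [-0.50822445 -0.49035423 -0.70799762]
 [ 0.51870154  0.48197267 -0.70615229]] [-0.39428612  0.25977011  0.9246016 ]
0.1 [5.74486702e-01 1.11799394e-04 2.30444924e-01] [-2.22051578e+00 -2.22041287e+00  1.43721512e-03] -0.0187
```

View pics/scene0.png

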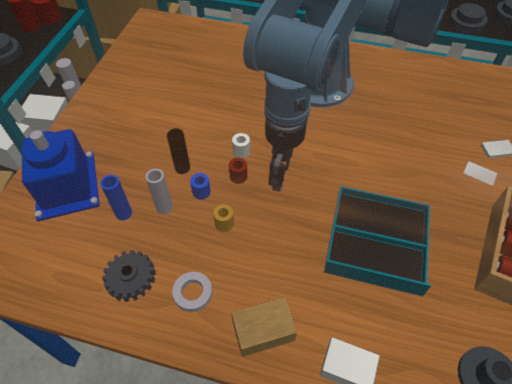

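View pics/side0.png

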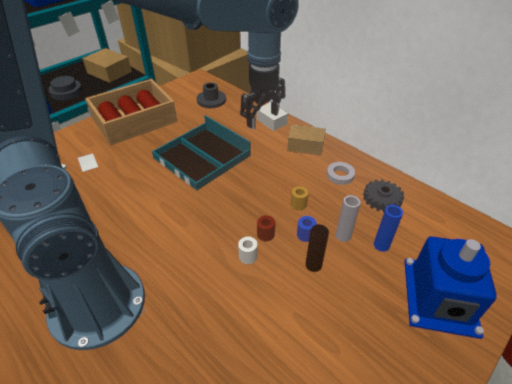

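Both views show the parts. In the scene image: bright sleeve with its top at about (155,175), red-brown bush (238,170), black sleeve (178,150), brass (223,217), blue and white look-alikes at (200,185) and (241,143), tray around (380,240). Next: masks, triangulation and an enlarged tray crop.

```bash
cat > h.py <<'E'
import numpy as np,cv2
def ray(s,uv):
    K,R,t=s["intrinsics"],np.array(s["R"]),np.array(s["t"])
    d=R.T@np.linalg.solve(K,[uv[0],uv[1],1.]); return -R.T@t,d
def onplane(s,uv,z):
    o,d=ray(s,uv); return o+d*(z-o[2])/d[2]
def proj(s,X):
    p=s["intrinsics"]@(np.array(s["R"])@np.array(X,float)+s["t"]); return p[:2]/p[2]
def tri(s1,a,s2,b):
    o1,d1=ray(s1,a);o2,d2=ray(s2,b)
    k=np.linalg.lstsq(np.c_[d1,-d2],o2-o1,rcond=None)[0]
    p,q=o1+k[0]*d1,o2+k[1]*d2; return (p+q)/2,np.linalg.norm(p-q)
def hsv(im): return cv2.cvtColor(im,cv2.COLOR_RGB2HSV)
def blob(mask,near):
    n,l,st,c=cv2.connectedComponentsWithStats(mask.astype(np.uint8))
    i=min((i for i in range(1,n) if st[i,4]>60),key=lambda i:np.hypot(*(c[i]-near)))
    cs=cv2.findContours((l==i).astype(np.uint8),cv2.RETR_EXTERNAL,cv2.CHAIN_APPROX_NONE)[0]
    cn=max(cs,key=cv2.contourArea); return cn,st[i]
def centre(cn): # centre of the silhouette's tightest box
    return np.array(cv2.minAreaRect(cn)[0])
E
python3 - <<'E'
import pickle,numpy as np,cv2
from h import *
d=pickle.load(open("d0.pkl","rb"));a,b=d["scene"],d["side"]
for n,p,q in (("bright",(159,192),(348,219)),("red",(238,170),(266,228)),("black",(179,150),(317,248)),("brass",(223,217),(300,198)),("white",(241,145),(248,250)),("bluebush",(200,185),(307,228)),("bluesl",(117,197),(388,228))):
    print(n,[hsv(s["image"])[int(c[1]+6),int(c[0])].tolist() for s,c in((a,p),(b,q))],*[np.round(x,3) for x in tri(a,p,b,q)])
print("wood",hsv(a["image"])[300,220],hsv(a["image"])[200,240], hsv(a["image"])[150,210])
A=cv2.resize(a["image"][180:300,315:445],None,fx=4,fy=4,interpolation=cv2.INTER_CUBIC)
cv2.imwrite("pics/tray.png",A[:,:,::-1])
E
```

```text
bright [[176, 22, 94], [0, 16, 115]] [ 0.585 -0.306  0.069] 0.002
red [[11, 196, 73], [6, 170, 90]] [ 0.437 -0.145  0.028] 0.003
black [[16, 170, 45], [10, 144, 46]] [ 0.447 -0.306  0.074] 0.004
brass [[20, 167, 99], [19, 167, 122]] [ 0.59  -0.139  0.029] 0.004
white [[21, 22, 115], [21, 23, 142]] [ 0.349 -0.163  0.028] 0.003
bluebush [[118, 125, 88], [118, 139, 110]] [ 0.513 -0.228  0.03 ] 0.004
bluesl [[115, 146, 98], [111, 195, 115]] [ 0.629 -0.4    0.072] 0.004
wood [ 13 164 162] [ 13 166 152] [ 14 167 153]
```

View pics/tray.png

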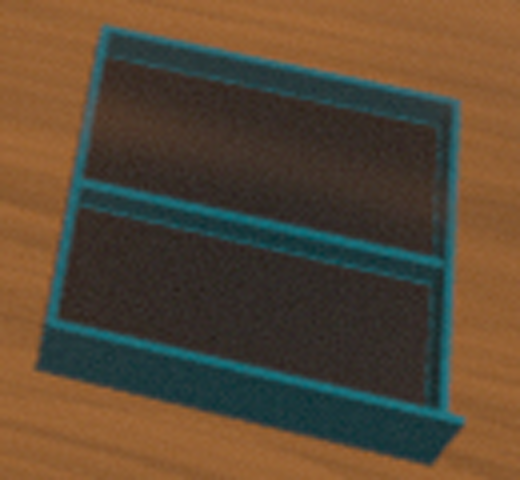

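The enlarged crop (4x, offset (315,180)) shows the tray: front top corners at (104,28) and (459,100), back-plate bottom corners at (37,370) and (432,464), back-plate top corners at (45,320) and (463,422). I fit a rigid tray pose to these and refine the parts with masks.

Run:
```python
import pickle,numpy as np,cv2
from h import *
d=pickle.load(open("d0.pkl","rb"));a,b=d["scene"],d["side"]
C=[((104,28),(-.12,-.115),.03),((459,100),(-.12,.115),.03),((37,370),(.12,-.115),0),((432,464),(.12,.115),0),((45,320),(.12,-.115),.06),((463,422),(.12,.115),.06)]
W=np.array([onplane(a,((c[0]+.5)/4-.5+315,(c[1]+.5)/4-.5+180),z)[:2] for c,_,z in C]);L=np.array([l for _,l,_ in C])
w0,l0=W.mean(0),L.mean(0);H=(L-l0).T@(W-w0);th=np.arctan2(H[0,1]-H[1,0],H[0,0]+H[1,1])
R=np.array([[np.cos(th),-np.sin(th)],[np.sin(th),np.cos(th)]]);t=w0-R@l0
print("tray",t,np.degrees(th),"res mm",np.round((W-(L@R.T+t))*1e3,1).tolist())
# check in side: project 4 top corners
for l,z in (((-.12,-.115),.03),((-.12,.115),.03),((.12,-.115),.06),((.12,.115),.06)): print("side px",np.round(proj(b,[*(R@l+t),z]),1))
g={"bright":((159,192),(348,219)),"red":((238,170),(266,228)),"black":((179,150),(317,248))}
for n,(p,q) in g.items():
    r=[]
    for s,c in((a,p),(b,q)):
        h=hsv(s["image"]);Hh,S,V=[h[...,i].astype(int) for i in range(3)]
        m={"bright":(S<70)&(V>50),"red":((Hh<9)|(Hh>170))&(S>120)&(V>25)|(V<95)&(S>180)&(V>10),"black":(V<75)}[n]
        cn,st=blob(m,c);r.append(centre(cn));print(n,np.round(r[-1],1),st.tolist())
    print(n,*[np.round(x,4) for x in tri(a,r[0],b,r[1])])
x,y,w,h=165,120,90,110
i1=cv2.resize(a["image"][125:235,85:255],(680,440))
```

```text
tray [0.53583074 0.24654041] 0.2715529575439237 res mm [[3.3, 1.8], [1.2, -1.0], [-0.0, 1.5], [-1.1, 0.6], [-2.5, -2.0], [-0.9, -0.9]]
side px [195.2 183.1]
side px [150.8 150.7]
side px [249.8 141. ]
side px [204.4 114.4]
bright [158.6 191.1] [146, 169, 27, 45, 750]
bright [346.7 217.9] [336, 195, 25, 47, 712]
bright [ 0.5843 -0.3044  0.073 ] 0.002
red [237.5 170. ] [229, 158, 18, 25, 328]
red [265.5 228. ] [257, 216, 18, 25, 362]
red [ 0.4361 -0.1457  0.0276] 0.0001
black [178.7 150.7] [167, 129, 23, 45, 660]
black [316.4 247.8] [306, 225, 22, 47, 743]
black [ 0.4481 -0.3055  0.0727] 0.0016
```

Tray fit residuals are up to 3 mm, but the side view looks several pixels off my prediction, so I check that view enlarged.

Run:
```python
import pickle,cv2
b=pickle.load(open("d0.pkl","rb"))["side"]["image"]
cv2.imwrite("pics/trayside.png",cv2.resize(b[105:195,145:260],None,fx=6,fy=6,interpolation=cv2.INTER_CUBIC)[:,:,::-1])
```

```text
(no output)
```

View pics/trayside.png

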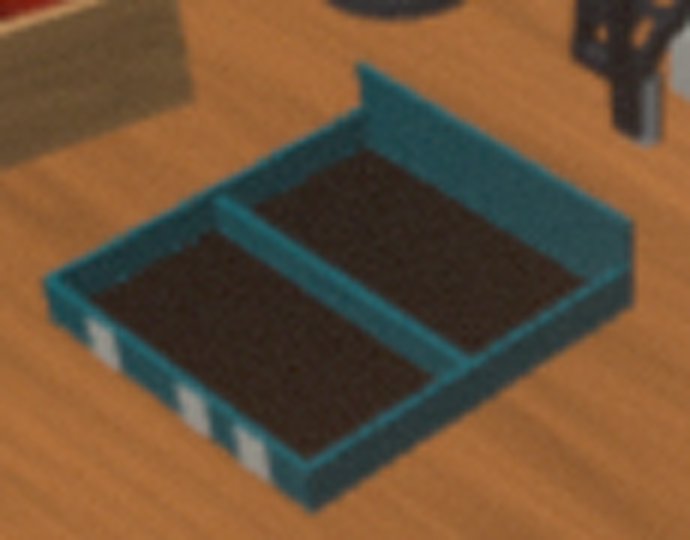

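The side view (6x, offset (145,105)) shows top corners at (310,465), (50,280), (632,222) and (360,65), i.e. full-frame (196.6,182.4), (153.3,151.6), (250.3,142) and (205,115.8). These are within about 2.5 px of the prediction. I combine both views, then go above the sleeve and use the wrist camera.

```bash
cat >> h.py <<'E'
def down(phi): # tool z down, closing axis (tool y) at angle phi from world x
    from scipy.spatial.transform import Rotation as Ro
    y=np.array([np.cos(phi),np.sin(phi),0]);z=np.array([0,0,-1.]);return Ro.from_matrix(np.c_[np.cross(y,z),y,z]).as_rotvec()
def wristcam(arm):
    from scipy.spatial.transform import Rotation as Ro
    st=arm.sense();s=arm.snapshot("wrist")
    T=np.eye(4);T[:3,:3]=Ro.from_rotvec(st["tcp_rot"]).as_matrix();T[:3,3]=st["ee_pos"]
    C=np.linalg.inv(T@s["T_tool_cam"]);s["R"],s["t"]=C[:3,:3],C[:3,3];return s
E
python3 - <<'E'
import pickle,numpy as np,cv2
from h import *
from bench import arm
d=pickle.load(open("d0.pkl","rb"));a,b=d["scene"],d["side"]
f=lambda c:((c[0]+.5)/4-.5+315,(c[1]+.5)/4-.5+180); g=lambda c:((c[0]+.5)/6-.5+145,(c[1]+.5)/6-.5+105)
C=[((104,28),(310,465),(-.12,-.115)),((459,100),(50,280),(-.12,.115)),((45,320),(632,222),(.12,-.115)),((463,422),(360,65),(.12,.115))]
P=[tri(a,f(p),b,g(q)) for p,q,_ in C]
for p in P: print(np.round(p[0],4),round(p[1],4))
W=np.array([p[0][:2] for p in P]);L=np.array([l for *_,l in C])
w0=W.mean(0);H=L.T@(W-w0);th=np.arctan2(H[0,1]-H[1,0],H[0,0]+H[1,1])
R=np.array([[np.cos(th),-np.sin(th)],[np.sin(th),np.cos(th)]])
print("tray",w0,np.degrees(th),"res mm",np.round((W-(L@R.T+w0))*1e3,1).tolist())
print("T_tool_cam",np.round(arm.snapshot("wrist")["T_tool_cam"],3).tolist(), arm.snapshot("wrist")["intrinsics"][0,0])
q0=arm.sense()["joint_positions"]
for n,p,phi in (("sl",(.584,-.305,.30),.4),("sl2",(.584,-.305,.30),.4+np.pi),("tr",(.595,.287,.30),np.pi/2),("tr2",(.595,.287,.30),-np.pi/2),("b",(.436,-.146,.2),np.pi/2),("b2",(.436,-.146,.2),-np.pi/2)):
    q=arm.inverse_kinematics(p,down(phi)); print(n,None if q is None else np.round(q,2))
E
```

```text
[0.421  0.1322 0.031 ] 0.0015
[0.4185 0.3577 0.0295] 0.0054
[0.6543 0.1298 0.0603] 0.0008
[0.6538 0.3611 0.0573] 0.0022
tray [0.53687844 0.2451937 ] 0.2418296194194361 res mm [[3.6, 2.5], [2.1, -1.9], [-3.1, -0.9], [-2.6, 0.4]]
T_tool_cam [[0.0, -0.948, -0.319, 0.082], [1.0, 0.0, 0.0, -0.0], [0.0, -0.319, 0.948, -0.143], [0.0, 0.0, 0.0, 1.0]] 279.0780313322645
sl [-0.66  0.32  1.3  -0.    1.52 -1.06]
sl2 [-0.66  0.32  1.3  -0.    1.52  2.08]
tr [ 0.27  0.33  1.29 -0.    1.52 -1.3 ]
tr2 [ 0.27  0.33  1.29 -0.    1.52  1.84]
b [-0.58 -0.05  1.92  0.    1.27 -2.15]
b2 [-0.58 -0.05  1.92 -0.    1.27  0.99]
```

Run:
```python
import numpy as np,cv2
from h import *
from bench import arm
arm.goto([.584,-.305,.27],down(.4))
s=wristcam(arm);cv2.imwrite("pics/w1.png",s["image"][:,:,::-1])
import pickle;pickle.dump(s,open("w1.pkl","wb"))
print(arm.sense()["clock"],arm.sense()["ee_pos"],proj(s,[.584,-.305,.14]),proj(s,[.584,-.305,0]))
```

```text
1.425 [ 0.58429423 -0.30355793  0.26978642] [251.5624211  180.22476119] [251.65237513 153.14559117]
```

View pics/w1.png

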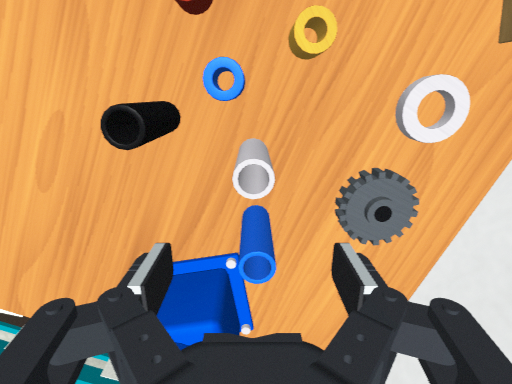

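Wrist view: the bright sleeve's top ring is centred at about (254,180), against a predicted (251.6,180.2), so the pose is good to about 2 mm. The blue sleeve lies at (257,265) and the fingers pass on either side of it. Descend, grip and lift.

Run:
```python
import numpy as np,cv2,pickle
from h import *
from bench import arm
s=pickle.load(open("w1.pkl","rb"))
c=onplane(s,(254,180),.14);print("top",c)
x,y=(c[:2]+[.584,-.305])/2
o=down(.4)
arm.move_straight([x,y,.091],o,v=.15)
print("f",arm.sense()["contact_force"])
arm.close(60); st=arm.sense();print(st["gripper_width"],st["contact_force"],st["ee_pos"])
arm.move_straight([x,y,.12],v=.1);arm.dwell(.2)
st=arm.sense();print(st["clock"],st["gripper_width"],st["contact_force"],st["wrist_torque"],st["ee_pos"])
```

```text
top [ 0.58620173 -0.3038075   0.14      ]
f [-0.06155443 -0.0158443   0.05131803]
0.04304907821987332 [-0.61293504  0.42919827  3.96618468] [ 0.58560182 -0.30465925  0.09190106]
3.875 0.04273477778569549 [ 0.66327736  0.25363047 -6.47699471] [-0.0303099   0.00358042 -0.02851132] [ 0.58447216 -0.30399442  0.11892385]
```

Held: width 42.7 mm, weight 6.5 N. Carry it to the back row, descend guarded.

```bash
cat >> h.py <<'E'
TR,YAW=np.array([.5365,.246]),np.radians(.25)
def tray(x,y): return TR+np.array([[np.cos(YAW),-np.sin(YAW)],[np.sin(YAW),np.cos(YAW)]])@[x,y]
def lower(arm,p,z,zmin): # step down until the load is carried from below
    f0=arm.sense()["contact_force"][2]
    while z>zmin:
        z-=.001;arm.move_straight([*p,z],v=.02);f=arm.sense()["contact_force"][2]
        if f>f0+4: break
    return z,f0,f
E
python3 - <<'E'
import numpy as np,cv2
from h import *
from bench import arm
e=arm.sense()["ee_pos"]
arm.move_straight([e[0],e[1],.27],v=.25)
p=tray(.059,.04);arm.goto([*p,.25],down(np.pi/2+YAW))
arm.move_straight([*p,.104],v=.12);arm.dwell(.3)
for n in("side","wrist"):
    cv2.imwrite(f"pics/p1{n}.png",(wristcam(arm) if n=="wrist" else arm.snapshot(n))["image"][:,:,::-1])
st=arm.sense();print(p,st["clock"],st["gripper_width"],st["contact_force"],st["ee_pos"])
E
python3 -c "
import cv2,numpy as np
a=cv2.imread('pics/p1side.png')[80:210,130:270];b=cv2.imread('pics/p1wrist.png')
cv2.imwrite('pics/p1.png',np.hstack([cv2.resize(a,(413,384),interpolation=cv2.INTER_CUBIC),cv2.resize(b,(384,288)) if 0 else cv2.copyMakeBorder(cv2.resize(b,(384,288)),48,48,0,0,0)]))"
```

```text
[0.59532491 0.28625705] 8.5083 0.04288527382769443 [-0.77498062 -0.11211509 -5.64747354] [0.59539907 0.286279   0.10419194]
```

View pics/p1.png

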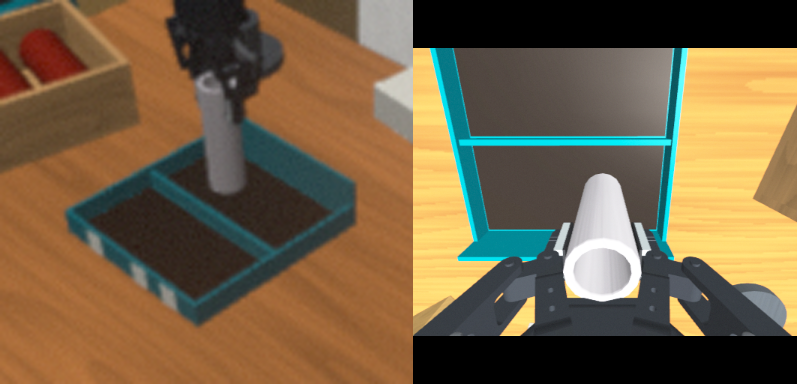

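Left (side view): the sleeve hangs over the middle of the back row. Right (wrist view): it is clear of rib, back plate and walls. I check its tilt numerically by projecting an upright axis, then lower it.

Run:
```python
import numpy as np,pickle
from h import *
b=pickle.load(open("d0.pkl","rb"))["side"]
print(proj(b,[.5953,.2863,.153]),(130+211/2.95,80+80/2.95),proj(b,[.5953,.2863,.013]),(130+227/2.95,80+186/2.95))
from bench import arm
p=tray(.059,.04)
print(lower(arm,p,.104,.093));st=arm.sense();print(st["clock"],st["contact_force"],st["wrist_torque"],st["ee_pos"])
```

```text
[202.85553922 106.37115786] (201.52542372881356, 107.11864406779661) [206.72227081 140.86648651] (206.94915254237287, 143.05084745762713)
(0.09599999999999999, np.float64(-5.647473542892099), np.float64(1.4283281998328263))
10.5083 [-1.6088005   0.02191803  1.4283282 ] [-0.25079352  0.43029169  0.04743783] [0.59565312 0.28631011 0.09692342]
```

Run:
```python
import numpy as np,cv2
from h import *
from bench import arm
arm.close(20);arm.dwell(.2);arm.let_go()
p=tray(.059,.04);arm.move_straight([*p,.25],v=.2)
# above the red bush, camera look
arm.goto([.436,-.146,.22],down(np.pi/2));print(np.round(arm.sense()["joint_positions"],2))
s=wristcam(arm);sc=arm.snapshot("scene")
cv2.imwrite("pics/w2.png",np.vstack([s["image"],sc["image"]])[:, :, ::-1][:600])
sd=arm.snapshot("side")
import pickle;pickle.dump((s,sc,sd),open("w2.pkl","wb"))
st=arm.sense();print(st["clock"],st["contact_force"],st["ee_pos"],proj(s,[.436,-.146,.055]))
top=cv2.resize(s["image"],(512,384));c1=cv2.resize(sc["image"][110:300,300:450],(288,384));
cv2.imwrite("pics/w2.png",np.hstack([top,c1])[:,:,::-1])
```

```text
[-0.58 -0.07  1.9   0.    1.32 -2.15]
14.175 [-0.04192353  0.44855517 -0.62706089] [ 0.43648189 -0.1454525   0.22006863] [251.68679897 170.00058413]
```

View pics/w2.png

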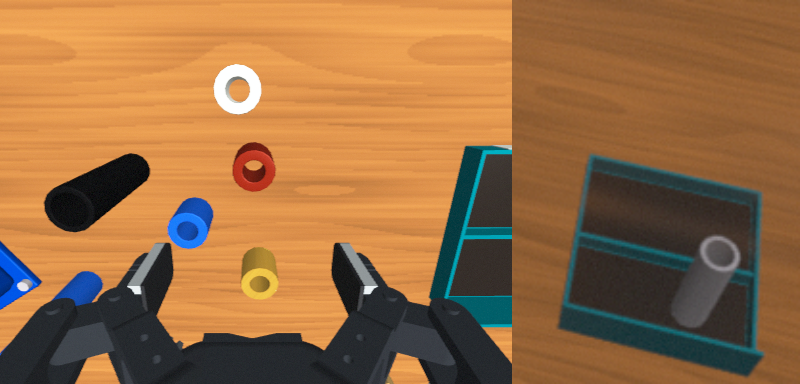

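Wrist view: the red-brown bush's top ring is at (254,170), against a predicted (251.7,170). There is room for the fingers on both sides: the blue bush at (190,222) clears by about 20 mm. Scene crop: the sleeve stands released in the back row, top at (720,253), foot at (690,320). Next: confirm its uprightness numerically and grasp the bush.

Run:
```python
import numpy as np,cv2,pickle
from h import *
from bench import arm
s,sc,sd=pickle.load(open("w2.pkl","rb"))
r=[]
for c,q in((sc,proj(sc,[.5953,.2863,.075])),(sd,proj(sd,[.5953,.2863,.075]))):
    h=hsv(c["image"]).astype(int);cn,st=blob((h[...,1]<75)&(h[...,2]>50),q);r.append(centre(cn));print(q,r[-1],st)
print("sleeve mid",tri(sc,r[0],sd,r[1]),"top by scene",onplane(sc,(300+208/1.92,110+253/2.021),.145),"foot~px pred",proj(sc,[.5953,.2863,.005]))
c=onplane(s,(254,170),.055);print("bush top",c)
x,y=(c[:2]+[.4361,-.1457])/2
arm.move_straight([x,y,.018],down(np.pi/2),v=.15);print("f",arm.sense()["contact_force"])
arm.close(70); st=arm.sense();print(st["gripper_width"],st["contact_force"],st["ee_pos"])
z0=st["ee_pos"][2]
arm.move_straight([x,y,.045],v=.1);arm.dwell(.2)
st=arm.sense();print(st["clock"],st["gripper_width"],st["contact_force"],st["ee_pos"],"z0",z0)
```

```text
[399.42981538 250.4370792 ] [389.24816895 238.8152771 ] [ 354  204   74   77 1753]
[205.0814012  126.22819701] [206.44422913 114.46372223] [197  83  29  65 926]
sleeve mid (array([0.59647257, 0.25956904, 0.12813833]), np.float64(0.019765738819202443)) top by scene [0.59498504 0.28670553 0.145     ] foot~px pred [391.67013856 263.96715511]
bush top [ 0.43599718 -0.14335917  0.055     ]
f [-0.53088246  0.09932752  0.37656773]
0.048283610518100366 [-1.26522883  1.12693641  7.29003803] [ 0.4365105  -0.14469064  0.01885685]
16.725 0.0479134389889391 [ 0.72722163 -0.36693744 -5.69928055] [ 0.43535379 -0.144111    0.04416799] z0 0.018856854580930046
```

Bush held (47.9 mm, 5.7 N). The sleeve top ray lands within 1 mm of its target, so it is upright; the mask centroids there merged with the tray floor and are discarded. Now the front row.

Run:
```python
import numpy as np,cv2
from h import *
from bench import arm
e=arm.sense()["ee_pos"]
arm.move_straight([e[0],e[1],.17],v=.2)
p=tray(-.059,-.04);o=down(np.pi/2+YAW);arm.goto([*p,.17],o)
arm.move_straight([*p,.05],v=.12);arm.dwell(.2)
im=arm.snapshot("side")["image"][80:210,130:270]
cv2.imwrite("pics/p2.png",cv2.resize(im,None,fx=4,fy=4,interpolation=cv2.INTER_CUBIC)[:,:,::-1])
st=arm.sense();print(p,st["clock"],st["gripper_width"],st["contact_force"],st["ee_pos"])
```

```text
[0.47767509 0.20574295] 20.225 0.04844486747433444 [-0.60476915 -0.37821655 -5.47462847] [0.47810803 0.20586183 0.05061269]
```

View pics/p2.png

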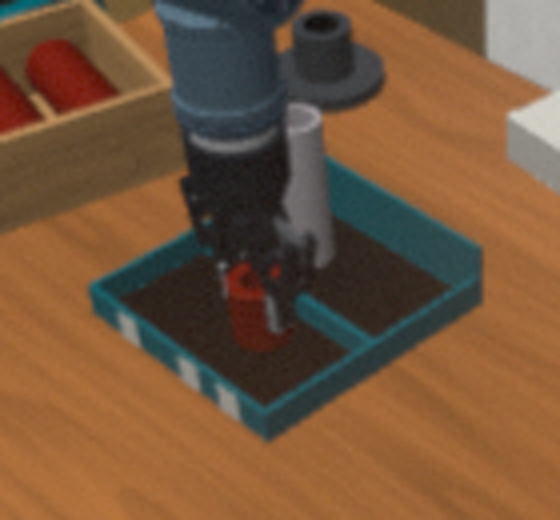

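The bush (260,310) hangs over the front row, clear of rib and walls; the sleeve (310,185) stands in the back row. Lower, release and back off.

Run:
```python
import numpy as np,cv2
from h import *
from bench import arm
p=tray(-.059,-.04);arm.move_straight([*p,.029],v=.08);arm.dwell(.2)
print(lower(arm,p,.029,.020));st=arm.sense();print(st["contact_force"],st["ee_pos"])
arm.close(20);arm.dwell(.2);arm.let_go();arm.move_straight([*p,.2],v=.15)
arm.goto([.45,0,.3],down(np.pi/2));arm.dwell(.3)
a,b=arm.snapshot("scene"),arm.snapshot("side")
print(arm.sense()["clock"],arm.sense()["contact_force"])
q=tray(.059,.04)
for n,s in(("scene",a),("side",b)): print(n,"pred bush top",proj(s,[*p,.06]),"sleeve top",proj(s,[*q,.145]),"foot",proj(s,[*q,.005]),"black mid",proj(s,[.448,-.3055,.07]))
r=[blob(hsv(s["image"])[...,2]<75,c) for s,c in((a,(179,150)),(b,(317,248)))];print("black now",[centre(c[0]) for c in r])
A=cv2.resize(a["image"][110:300,80:450],None,fx=2,fy=2,interpolation=cv2.INTER_CUBIC)
B=cv2.resize(b["image"][85:215,140:360],None,fx=1.6,fy=1.6,interpolation=cv2.INTER_CUBIC)
o=np.zeros((600,740,3),np.uint8);o[:380]=A;o[385:385+B.shape[0],:B.shape[1]]=B
cv2.imwrite("pics/end.png",o[:,:,::-1])
```

```text
(0.022999999999999996, np.float64(-5.419997819856159), np.float64(4.67312967588585))
[-5.25515047 -1.90174745  4.67312968] [0.47768888 0.20572639 0.02389475]
25.8583 [ 0.06728969 -0.1569492  -0.90852537]
scene pred bush top [368.31466212 204.28340944] sleeve top [408.10888854 235.2720816 ] foot [391.65105791 263.97203958] black mid [178.54804172 151.39345221]
side pred bush top [193.94348306 155.67114778] sleeve top [203.10703928 108.48912882] foot [206.93964573 142.68910844] black mid [315.92235415 248.39443041]
black now [array([178.79411316, 150.6764679 ]), array([316.61538696, 247.57693481])]
```

View pics/end.png

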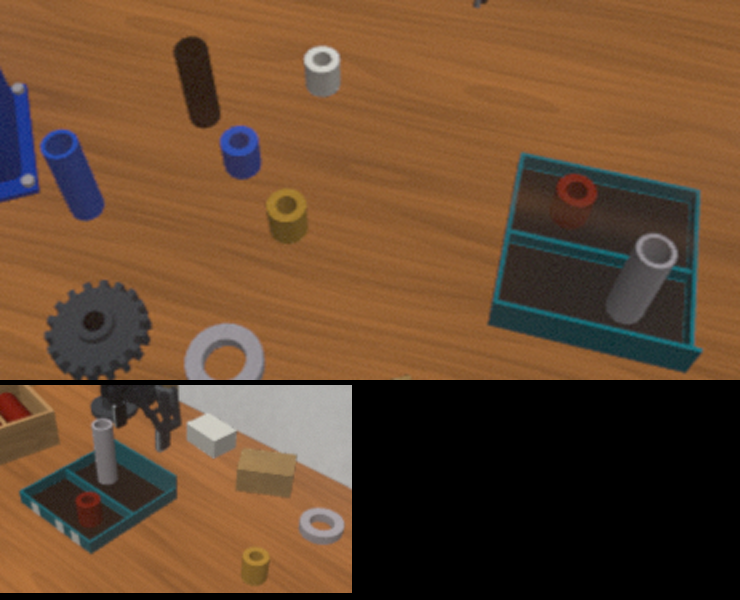

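The final view shows the bush top at full-frame (368.5,205), against a predicted (368.3,204.3), and the sleeve top at (408,235.5), against (408.1,235.3). Both are upright in their rows, the black sleeve is unmoved, and the gripper is clear. Handing in.

```bash
python3 -c "
from bench import arm
print(arm.close_job())"
```

```text
the job is handed in; nothing more can be done
None
```

The tray is loaded as asked and the job is handed in at about 26 s of robot time. I stood the bright sleeve in the back row and released it. Then I stood the red-brown bush in the front row, on the robot's side of the sleeve, so I never reached across it.

**Setting down:** I lowered each part until the wrist force showed the tray floor taking its weight. Both reached the floor 5 mm above their bench grasp height, which matches the floor thickness. The bush touched with a sideways force of about 5 N just before release, and it did not shift.

**Last checks:**
- **Parts:** in the last scene picture both parts' tops were within 1 px of where upright parts at the targets should appear. In the side view I only saw both standing in their rows.
- **Black sleeve:** its pixel position was unchanged from the start in both views.
- **Robot:** the gripper was empty and clear of everything.

**Checks that failed or disagreed:**
- The colour-mask check of the loaded sleeve failed because the mask merged with the tray floor. I used the top-ring position instead.
- The tray corner fit had residuals of up to 4 mm, small against the clearance in each row.

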